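# Switch on the bench station: three push switches in order

## Task

Switch the station on: with a fingertip, lightly press down the caps of the three grey switch boxes, first the square cap, then the wide mushroom cap, last the slim round plunger, each nearly all the way, so that it stays down, before you press the next. Do not lean hard on a switch, do not pick up or shift the boxes, and leave the other things on the bench alone.

Things in the scene. Friction and masses are not known exactly. Their poses are not given: they have to be found in the camera images.
- square_box: Loose grey switch box, 54 x 54 mm and 40 mm high on a 60 x 60 x 5 mm foot plate, 0.6 kg, standing on the worktop (whose surface here lies 5 mm above z = 0). On top it carries a square black cap, 34 x 34 mm and 10 mm thick. Origin: centre of its underside; z up; x and y along its sides.
- square_top (a point): Centre of the top face of a square black cap, 34 x 34 mm and 10 mm thick, on the axis of its box; 69 mm above the underside of its box when up, sinking with the cap.
- square_cap (a joint): How far this cap is pressed straight down, m: 0 up (as it starts), 0.009 at its stop, where the head gives by up to 4 mm more on an inner spring (5 N, and 2 N more for each mm). It moves against a steady drag of about 3.5 N, has no spring and stays where it is left; from 0.006 on the switch is on.
- mushroom_box: Loose grey switch box, 54 x 54 mm and 40 mm high on a 60 x 60 x 5 mm foot plate, 0.6 kg, standing on the worktop (whose surface here lies 5 mm above z = 0). On top it carries a wide round mushroom-shaped black cap, 44 mm across, slightly domed. Origin: centre of its underside; z up; x and y along its sides.
- mushroom_top (a point): Centre of the top face of a wide round mushroom-shaped black cap, 44 mm across, slightly domed, on the axis of its box; 69 mm above the underside of its box when up, sinking with the cap.
- mushroom_cap (a joint): How far this cap is pressed straight down, m: 0 up (as it starts), 0.009 at its stop, where the head gives by up to 4 mm more on an inner spring (5 N, and 2 N more for each mm). It moves against a steady drag of about 3.5 N, has no spring and stays where it is left; from 0.006 on the switch is on.
- slim_box: Loose grey switch box, 54 x 54 mm and 40 mm high on a 60 x 60 x 5 mm foot plate, 0.6 kg, standing on the worktop (whose surface here lies 5 mm above z = 0). On top it carries a slim round black plunger, 18 mm across. Origin: centre of its underside; z up; x and y along its sides.
- slim_top (a point): Centre of the top face of a slim round black plunger, 18 mm across, on the axis of its box; 69 mm above the underside of its box when up, sinking with the cap.
- slim_cap (a joint): How far this cap is pressed straight down, m: 0 up (as it starts), 0.009 at its stop, where the head gives by up to 4 mm more on an inner spring (5 N, and 2 N more for each mm). It moves against a steady drag of about 3.5 N, has no spring and stays where it is left; from 0.006 on the switch is on.
- end_cap: Bystander: black plastic end cap, 30 mm across, 18 mm high; origin at the centre of its underside.
- tape_roll: Bystander: roll of black tape lying flat, 58 mm across, 19 mm high; origin at the centre of its underside.
- bracket: Bystander: bent steel hinge bracket, 44 x 46 x 39 mm; origin under its middle.
- post_foot (a point): Foot of a fixed upright steel post, 50 x 50 mm, rising 1.26 m from the worktop on a 115 x 85 mm foot plate; it stands to the right of the switches, beside the way there from the right: keep the gripper and the arm clear of it.

How it is judged:
By the outcome, as a careful person would: the job done as asked, in the order asked, and still so for the second after the job is handed in, with the robot touching nothing.
It also fails if it takes over 48 s, if anything falls off the work surface, if the arm or the gripper's body presses on something with over 40 N, if the wrist force passes 120 N, or if a joint passes its speed limit or range.

## Robot

A 7-joint arm with a two-finger parallel gripper is mounted at the origin on a cart in front of the work surface, level with it; the furniture and walls round the work are solid. World frame = base frame: x ahead of the robot, y to its left, z up, the work surface at z = 0. Lengths are in mm, angles in rad, forces in N, time in s.
With the tool pointing down it reaches from about 400 to 875 mm from the base axis. Payload 19.3 kg.
Tool frame: the origin (TCP) lies at the very end of the fingers, on their centre line; the grasp point (between the pads) lies 19 mm behind it (grip_point_offset is the z of the grasp point in the tool frame, in mm); z points along the fingers, x is the direction in which the jaws open and shut, and the axes are right-handed (so a half turn about z gives the same grasp; the last joint's range is limited). The gripper opens to 85 mm and grips with 20 to 120 N. Pads are 22 mm wide; open, the fingers measure 114 mm over their backs; the gripper's body (76 mm by 85 mm) begins 54 mm behind the grasp point. The pads swing forward as they close: fully open they stand 13 mm farther back than shut.
Start: joints at [1.181, 0.521, -0.036, 1.599, 0.021, 1.021, -0.113], TCP at [196.457, -593.312, 231.291] pointing down, gripper open.
Joint ranges: [-2.91, 2.91], [-0.3, 2.13], [-1.5, 1.42], [0.17, 2.43], [-1.26, 4.41], [0.16, 1.93], [-2.52, 2.52]. Speed limits (rad/s): [1.89, 1.89, 2.39, 2.39, 3.01, 3.01, 3.01].

## Interface

Orientations are given as a 3x3 rotation matrix whose columns are the frame's x, y, z axes.
In Python, from workcell import movep, movel, goto_joints, open_gripper, clamp, wait, inverse_kinematics, read_state, camera, PlanningError, finish_job, grip_point_offset gives the robot as it stands. Calls block until the motion is done:
- movep(position, orientation): joint-space move of the TCP to a pose.
- movel(position, frame=None, max_speed=150, guard=None): straight line of the TCP; frame=None keeps the orientation; max_speed is the mean speed in mm/s. With guard (N) it stops when the force on the tool has changed by that much, and returns True; else False.
- goto_joints(angles): joint-space move.
- open_gripper() and clamp(): open the fingers fully, or close them until they stop; the grip force is fixed at half the most.
- wait(seconds).
- inverse_kinematics(position, orientation): joint angles nearest the present ones, or None.
- read_state(): the state.
- camera(name): name is "scene" or "top" or "wrist"; returns a dict with "image" (384x512x3 uint8, blue, green, red), "range_z" (384x512 float32, mm along the optical axis (not along the pixel's ray), 0 where there is no reading), "fx", "fy", "cx", "cy" (pixels), "cam_to_world" (4x4, takes a point from camera to world coordinates). Camera axes: x right, y up, looking along -z (the intrinsics and any distortion apply to the point x, -y, -z); pixel columns grow to the right and rows downward; lengths in mm; the calibration is good to about 2 mm. A picture is of the moment at which its call begins.
A pose or a line that the arm cannot do raises PlanningError and nothing moves.
- finish_job(): hands the job in, once; it reports no verdict.
The state is a dict: "time": time; "qpos": joint angles; "qvel": joint speeds; "joint_efforts": joint torques, N m; "eef_pos": TCP position; "tool_rot": TCP orientation; "ft_force": force on the tool from outside, world axes, zero at the start; "torque": the same for the moment, N m; "finger_gap": finger opening in mm.
Only numpy, scipy, OpenCV 4.12 (cv2) and the standard library are available. Lean on these libraries where they do the work, as an engineer would, in place of code of your own. Each camera call takes 0.05 s, during which the arm holds its last target.

## Working session

There is one attempt and no reset: what is moved stays moved. The work goes in short steps, each a Python script; the robot and the scene stay as the last script left them, time stands still between calls to the robot, and variables do not carry over. Pictures are saved under pics/ and viewed, and the job is handed in when it is done.

```bash
ls; mkdir -p pics; python3 - <<'E'
from workcell import *
import cv2,numpy as np
s=read_state();print(s['time'],s['eef_pos'],s['ft_force'],s['finger_gap'],grip_point_offset)
for n in('scene','top','wrist'):
    c=camera(n);cv2.imwrite(f'pics/{n}0.png',c['image']);np.savez(f'{n}0.npz',**c)
    print(n,c['fx'],c['fy'],c['cx'],c['cy'],[k for k in c],np.round(c['cam_to_world'],3).tolist())
E
```

```text
pics
0.0 [ 196.36671556 -593.00597756  230.70627105] [-0.31344002  0.81307289  0.23598283] 85.73331395162604 -18.700000000000003
scene 445.53201190836194 445.53201190836194 257.6407240422957 187.94738176026684 ['image', 'range_z', 'fx', 'fy', 'cx', 'cy', 'cam_to_world'] [[-0.771, 0.494, -0.403, 162.716], [-0.637, -0.592, 0.493, 79.763], [0.005, 0.637, 0.771, 743.581], [0.0, 0.0, 0.0, 1.0]]
top 368.48747061660555 368.48747061660555 261.57014547435773 186.95455132382548 ['image', 'range_z', 'fx', 'fy', 'cx', 'cy', 'cam_to_world'] [[-0.018, 0.982, -0.188, 344.274], [-1.0, -0.014, 0.02, -341.239], [0.017, 0.188, 0.982, 906.204], [0.0, 0.0, 0.0, 1.0]]
wrist 264.9662718065919 264.9662718065919 257.84713897690204 191.76659047891877 ['image', 'range_z', 'fx', 'fy', 'cx', 'cy', 'cam_to_world'] [[0.313, 0.909, 0.275, 266.476], [-0.95, 0.3, 0.091, -569.391], [0.0, -0.289, 0.957, 373.312], [0.0, 0.0, 0.0, 1.0]]
```

View pics/scene0.png

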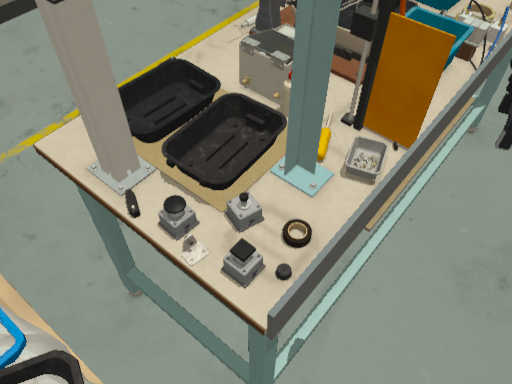

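View pics/top0.png

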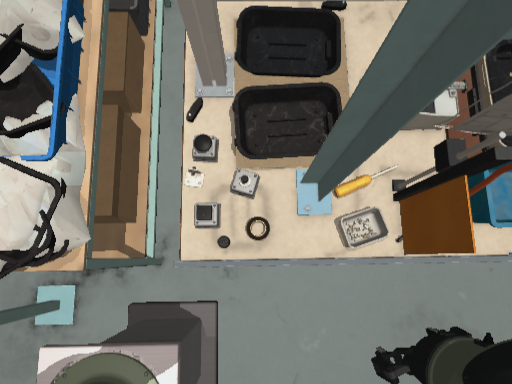

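View pics/wrist0.png

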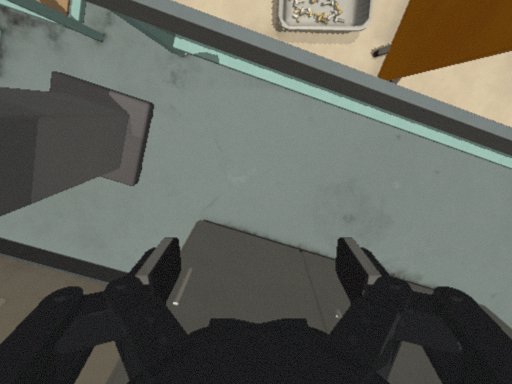

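The scene view shows the square box at about (243,260), the mushroom at (176,212) and the slim plunger at (243,205). The teal post foot is at about (302,177). In the top view the same boxes are at (206,214), (204,147) and (244,182). Next I'll get world coordinates.

```bash
cat > h.py <<'E'
import numpy as np,cv2
def cloud(c):
    z=c['range_z'].astype(float);v,u=np.indices(z.shape)
    P=np.stack([(u-c['cx'])/c['fx']*z,-(v-c['cy'])/c['fy']*z,-z],-1)
    T=c['cam_to_world'];W=P@T[:3,:3].T+T[:3,3];W[z<=0]=np.nan
    return W
def ray(c,u,v,zp):
    T=c['cam_to_world'];d=T[:3,:3]@np.array([(u-c['cx'])/c['fx'],-(v-c['cy'])/c['fy'],-1.]);o=T[:3,3]
    return o+d*(zp-o[2])/d[2]
E
python3 - <<'E'
from h import *
np.set_printoptions(precision=1,suppress=True)
for n in('scene','top'):
    c=dict(np.load(n+'0.npz'));W=cloud(c);g=c['image'].max(2)
    roi={'scene':dict(sq=(243,250,18),mu=(175,203,16),sl=(243,198,12)),'top':dict(sq=(206,212,13),mu=(203,143,13),sl=(246,180,9))}[n]
    for k,(u,v,r) in roi.items():
        m=np.zeros(g.shape,bool);m[v-r:v+r+1,u-r:u+r+1]=True
        q=m&(g<75)&(W[...,2]>55)
        l,lab,st,ce=cv2.connectedComponentsWithStats(q.astype(np.uint8))
        for i in range(1,l):
            if st[i,4]<12: continue
            p=W[lab==i];cu,cv_=ce[i];
            q1=p[p[:,2]>68]
            print(n,k,st[i],ce[i],'mean',p.mean(0),'min',p.min(0),'max',p.max(0),'ray74',ray(c,cu,cv_,74), 'top',q1.mean(0) if len(q1) else None,len(q1), ((q1.max(0)+q1.min(0))/2) if len(q1) else None)
    # features
    for k,(u,v) in ({'scene':dict(table=(210,235),postfoot=(302,177),post=(310,100),rail1=(330,257),rail2=(400,182),bracket=(192,245),tape=(285,233),endc=(284,271))} if n=='scene' else {n:dict(table=(230,225),post=(340,150),foot=(316,195),rail=(230,261),rail2=(350,258),endc=(223,242),tape=(258,219))})[n].items(): print(n,k,W[v,u])
  # zoom
    u0,v0=(160,180) if n=='scene' else (180,120)
    cv2.imwrite(f'pics/{n}_z.png',cv2.resize(c['image'][v0:v0+120,u0:u0+160],None,fx=5,fy=5,interpolation=cv2.INTER_NEAREST))
E
```

```text
scene sq [230 239  26  23 333] [242.4 250. ] mean [ 443.5 -223.4   73.7] min [ 428.9 -240.8   64.5] max [ 461.1 -208.    77.3] ray74 [ 443.4 -223.2   74. ] top [ 443.9 -223.7   74. ] 320 [ 445.  -224.4   72.7]
scene mu [164 196  22  18 298] [174.1 204. ] mean [ 609.5 -217.6   73. ] min [ 590.8 -238.2   64.8] max [ 630.5 -198.7   76.6] ray74 [ 608.8 -217.2   74. ] top [ 609.6 -217.8   73.1] 293 [ 610.6 -218.4   72.3]
scene sl [240 193   8   9  65] [243.5 196.8] mean [ 520.7 -315.8   71.5] min [ 514.  -323.9   57.4] max [ 529.4 -309.5   76.7] ray74 [ 519.4 -314.3   74. ] top [ 520.9 -316.1   73.2] 54 [ 522.  -316.7   72.7]
scene table [ 542.5 -238.3    8.1]
scene postfoot [ 492.4 -477.1    8.1]
scene post [ 508.1 -497.8  200.3]
scene rail1 [ 326.7 -332.1   35.4]
scene rail2 [ 326.4 -627.3  -19.4]
scene bracket [ 552.2 -198.5   10.2]
scene tape [ 426.7 -328.6   22.3]
scene endc [ 377.3 -260.7   23.9]
top sq [197 205  15  15 209] [204.  212.4] mean [ 446.6 -226.6   72.7] min [ 431.4 -242.7   67.9] max [ 463.8 -210.5   76.2] ray74 [ 446.4 -226.8   74. ] top [ 446.7 -226.5   72.7] 208 [ 447.6 -226.6   72.8]
top mu [194 135  18  16 231] [202.4 142.5] mean [ 612.4 -220.8   71.5] min [ 594.1 -240.8   64.5] max [ 631.5 -200.4   76.1] ray74 [ 611.6 -221.1   74. ] top [ 613.  -220.5   71.9] 213 [ 612.8 -220.7   72.1]
top sl [241 176   7   7  37] [244.2 178.8] mean [ 523.4 -318.4   72.4] min [ 516.9 -324.9   63. ] max [ 530.1 -311.    76. ] ray74 [ 523.  -318.4   74. ] top [ 523.9 -318.4   72.9] 34 [ 523.9 -318.    72.6]
top table [ 423.1 -281.     5.6]
top post [ 525.7 -491.7  289.8]
top foot [ 492.8 -493.2   13. ]
top rail [ 337.6 -285.5   74.7]
top rail2 [ 339.4 -552.1   74.5]
top endc [ 381.8 -265.2   18.6]
top tape [ 435.3 -349.3   18.9]
```

```bash
python3 - <<'E'
from h import *
np.set_printoptions(precision=1,suppress=True)
c=dict(np.load('scene0.npz'));W=cloud(c)
# height map of points with z>15 in region, coarse
m=np.isfinite(W[...,0])
P=W[m]
for x0 in range(300,900,40):
    r=[]
    for y0 in range(-100,-760,-40):
        q=P[(P[:,0]>=x0)&(P[:,0]<x0+40)&(P[:,1]<=y0)&(P[:,1]>y0-40)]
        r.append('%5.0f'%q[:,2].max() if len(q)>3 else '   --')
    print(x0,' '.join(r))
E
```

```text
300    --    78    78    78    78    78    78    79    78    79    78    78    78    78    78    78    78
340    --     9     9    24    25     9    10     9     9     8     9    42    42    41   307   305     8
380    --     9    44    44    26    26    27     9     9    10     9    42    26    43   306   305  -564
420    --     9    77    77     9    26    27     9    14    21    14    42    41    42   306   305  -743
460    --     8    76    76    40    48     9     9    14   406   404    35    21     8   334   327   304
500    --    11    12     9    48    77    47    10   407   406   396    35    35    32   317   311     8
540  -751    19    47     9    46    73    74    73    73    73    71    --    --    24   313   293    10
580  -746     9    77    77    71    73    72    72    73    74    73    73    11    --     6     8     9
620  -745     9    76    75    72    72    24    25    24    24    44    72    92   139    --    --     6
660  -745    29    29    10    72    72    24    25    25    24    51    73    59   151   145    --    --
700  -746    28    30     9    72    72    48    41    31    20    69    72     6   151   145   135   123
740  -743     8    25    16    20    72    71    72    72    72    73    73    50   151   147   135   122
780  -745     9   419   414   398    73    74    73    73    73    72    75    49   151   145   134   122
820  -744     8   406  -566    70    72    14    24    25    24    40    73    12     9     8    --    --
860  -745     8    19     9  -749    23    16    24    24    24    41    73     6    10     9     8    --
```

The two views agree to about 3 mm and the cap heights match 74 mm. Averaged tops are square (445,-225), mushroom (611,-219) and slim (521.5,-317). The post stands at about (510,-495). I'll retract, swing inside the post, then look with the wrist camera.

```bash
python3 - <<'E'
from workcell import *
import numpy as np
np.set_printoptions(precision=3,suppress=True)
s=read_state();print(s['tool_rot'],s['qpos'])
R0=s['tool_rot'];t0=s['time']
x=R0[:,0];a0=np.arctan2(x[1],x[0]);p=s['eef_pos'];r0=a0-np.arctan2(p[1],p[0]);print('xang',a0,'rel',r0)
def Rz(a): return np.array([[np.cos(a),np.sin(a),0],[np.sin(a),-np.cos(a),0],[0,0,-1.]])
clamp(); print(read_state()['time'],read_state()['finger_gap'])
for P in [(141,-427,240),(330,-300,240),(445,-225,160)]:
    q=inverse_kinematics(P,Rz(r0+np.arctan2(P[1],P[0])));print(P,q)
E
```

```text
[[ 0.314 -0.949 -0.   ]
 [-0.949 -0.314  0.001]
 [-0.001  0.    -1.   ]] [ 1.181  0.522 -0.036  1.6    0.021  1.021 -0.113]
xang -1.251070486467186 rel 2.6958054791137442e-05
0.9167 0.017556221582546456
(141, -427, 240) [ 1.168  0.232 -0.056  2.028  0.017  0.882 -0.15 ]
(330, -300, 240) [ 0.829  0.235 -0.264  2.028  0.078  0.888 -0.215]
(445, -225, 160) [ 0.621  0.439 -0.351  1.983  0.215  0.755 -0.325]
```

```bash
cat >> h.py <<'E'
def Rz(a): return np.array([[np.cos(a),np.sin(a),0],[np.sin(a),-np.cos(a),0],[0,0,-1.]])
def Rp(P): return Rz(np.arctan2(P[1],P[0]))
E
python3 - <<'E'
from workcell import *
from h import *
np.set_printoptions(precision=2,suppress=True)
for P in [(141,-427,240),(330,-300,240),(420,-215,220)]:
    movep(P,Rp(P)); s=read_state();print(s['time'],s['eef_pos'],s['ft_force'])
c=camera('wrist');cv2.imwrite('pics/wrist1.png',c['image']);np.savez('wrist1.npz',**c)
F=[]
for i in range(6):
    wait(.05);F.append(read_state()['ft_force'])
F=np.array(F);print(F.mean(0),F.std(0))
W=cloud(c);q=((c['image'].max(2)<75)&(W[...,2]>60)&(W[...,2]<85)&(W[...,0]>400)&(W[...,1]>-360))
n,lab,st,ce=cv2.connectedComponentsWithStats(q.astype(np.uint8))
for i in range(1,n):
    if st[i,4]>40: p=W[lab==i];print(st[i],ce[i],p.min(0),p.max(0),(p.min(0)+p.max(0))/2,ray(c,*ce[i],74))
E
```

```text
1.65 [ 141.21 -427.38  240.47] [ 0.42 -0.89 -0.08]
2.5583 [ 329.73 -300.57  239.75] [ 0.01 -0.26  0.3 ]
3.125 [ 419.8  -215.41  219.68] [-1.22 -0.73  0.68]
[-0.13  0.02  0.09] [0.56 0.54 0.57]
[ 403   79   42   43 1392] [423.48 100.19] [ 591.69 -239.3    65.85] [ 633.34 -197.49   76.04] [ 612.51 -218.39   70.95] [ 610.34 -217.3    74.  ]
[ 417  131   95   97 1453] [454.08 172.29] [ 570.74 -359.91   60.22] [ 688.76 -292.48   72.13] [ 629.75 -326.2    66.17] [ 618.15 -306.56   74.  ]
[265 157  37  38 314] [284.41 176.81] [ 430.44 -240.99   66.65] [ 463.49 -207.61   75.8 ] [ 446.96 -224.3    71.23] [ 448.15 -224.96   74.  ]
[367 207  17  16 200] [374.87 214.52] [ 514.88 -324.33   63.74] [ 531.22 -307.94   76.22] [ 523.05 -316.14   69.98] [ 522.53 -314.04   74.  ]
```

View pics/wrist1.png

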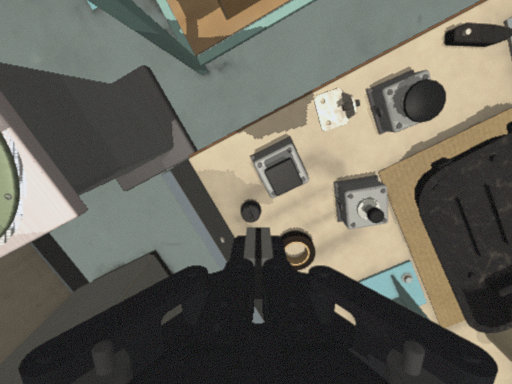

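The wrist view shows the square cap at pixel (285,176), the mushroom at (423,100) and the slim plunger at (375,214). All three match my earlier positions to within 2 mm. I'll press the square cap first.

```bash
cat > press.py <<'E'
from workcell import *
from h import *
np.set_printoptions(precision=2,suppress=True)
def favg(n=8):
    F=[]
    for i in range(n): wait(.025);F.append(read_state()['ft_force'])
    return np.mean(F,0)
def press(x,y):
    P=(x,y,115);movep(P,Rp(P))
    movel((x,y,80),max_speed=60); b=favg(); 
    t=movel((x,y,68),max_speed=12,guard=2.6); s=read_state();zc=s['eef_pos'][2]
    print('contact',t,s['eef_pos'],favg()-b,s['time'])
    if not t: print('no contact'); return
    if not 71<zc<77.5: print('odd height, stop'); return
    t=movel((x,y,zc-4),max_speed=15,guard=5); print('mid',t,read_state()['eef_pos'],favg(5)-b)
    if t: return
    t=movel((x,y,65.6),max_speed=12,guard=5); s=read_state();print('end',t,s['eef_pos'],favg()-b)
    return b
def up(x,y):
    movel((x,y,115),max_speed=100);print(read_state()['time'])
E
python3 - <<'E'
from press import *
press(446,-225)
E
```

```text
contact True [ 445.84 -224.93   72.79] [-0.13 -0.06 -0.2 ] 5.55
mid False [ 445.99 -224.94   68.65] [-0.2  -0.1  -0.08]
end False [ 445.93 -224.96   65.49] [ 0.26  0.31 -0.47]
```

```bash
python3 - <<'E'
from press import *
for n in('scene','top','wrist'):
    c=camera(n);np.savez(n+'2.npz',**c)
    im=c['image']; 
    if n=='scene': im=cv2.resize(im[200:300,180:310],None,fx=6,fy=6)
    if n=='top': im=cv2.resize(im[130:250,150:280],None,fx=5,fy=5)
    cv2.imwrite(f'pics/{n}2.png',im)
E
```

```text
(no output)
```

View pics/scene2.png

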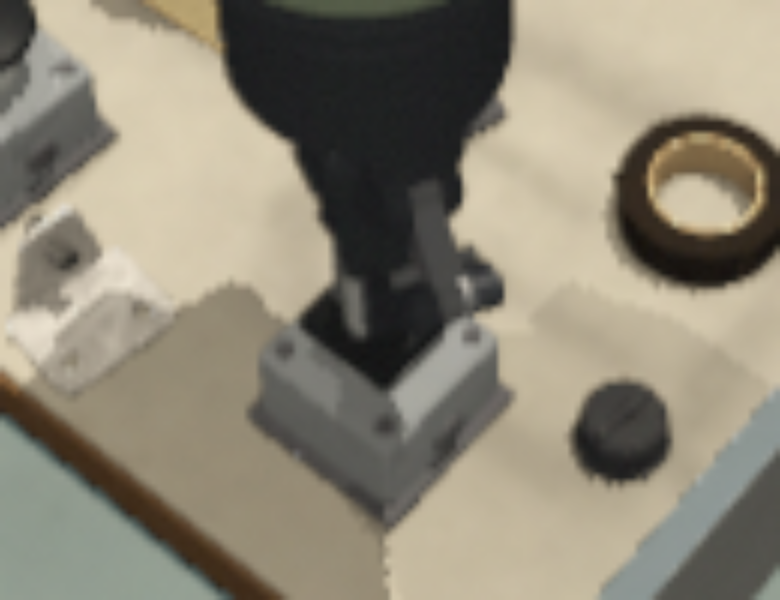

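View pics/wrist2.png

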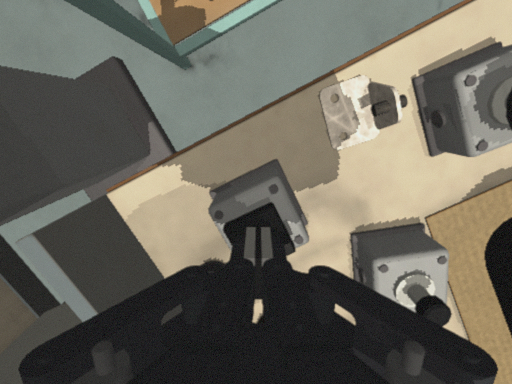

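The fingertip is on the square cap, which has visibly sunk onto the box. I'll measure the cap depth against the box top, then lift.

```bash
python3 - <<'E'
from press import *
up(446,-225)
P=(420,-215,200);movep(P,Rp(P))
def st(c):
    W=cloud(c);d=c['image'].max(2)<70
    for k,(x,y) in dict(sq=(446,-225),mu=(612,-218.5),sl=(522.5,-316)).items():
        r=np.hypot(W[...,0]-x,W[...,1]-y)
        a=(W[...,2])[(r<(12 if k!='sl' else 6))&(W[...,2]>30)]
        b=(W[...,2])[(r>22)&(r<30)&(W[...,2]>30)&~d]
        print(k,len(a),np.median(a),'box',len(b),np.median(b))
import numpy as np
st(dict(np.load('wrist1.npz'))); c=camera('wrist');np.savez('wrist3.npz',**c);cv2.imwrite('pics/wrist3.png',c['image']);st(c)
print('scene');st(dict(np.load('scene0.npz')));st(camera('scene'))
E
```

```text
7.7083
sq 5900 286.6749125704384 box 929 45.57060421433653
mu 459 73.7084962233227 box 613 44.44923122276697
sl 127 73.42061131684085 box 620 44.493486900977985
sq 5943 267.3482421657082 box 1051 45.27120863968099
mu 539 73.62541172053301 box 675 44.572974317711896
sl 142 73.34698911237456 box 669 44.56100675427206
scene
sq 148 74.43189880664295 box 283 44.163158836032494
mu 134 73.87632260711257 box 254 43.97136464967224
sl 57 61.74030656368234 box 271 44.28336090452558
sq 131 65.78566684516977 box 299 44.71607573653114
mu 131 73.46836296227661 box 247 44.27092588958533
sl 0 nan box 110 44.208546074727906
  return _methods._mean(a, axis=axis, dtype=dtype,
  ret = ret.dtype.type(ret / rcount)
```

View pics/wrist3.png

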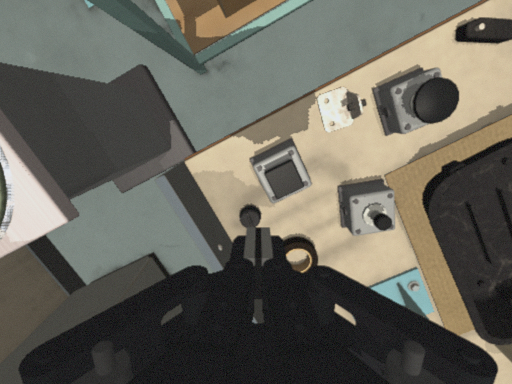

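The square cap stays down: the scene camera shows its top going from 74.4 to 65.8 mm, which is about 8.6 mm of travel, and the box hasn't moved. The mushroom is next.

```bash
python3 - <<'E'
from press import *
P=(611.5,-218.5,160);movep(P,Rp(P))
press(611.5,-218.5)
up(611.5,-218.5)
P=(540,-230,200);movep(P,Rp(P))
def st(c):
    W=cloud(c)
    for k,(x,y) in dict(sq=(446,-225),mu=(611.5,-218.5),sl=(522.5,-316)).items():
        r=np.hypot(W[...,0]-x,W[...,1]-y)
        a=(W[...,2])[(r<(10 if k!='sl' else 6))&(W[...,2]>50)&(W[...,2]<90)]
        if len(a): print(k,len(a),np.median(a))
for n in('wrist','scene','top'):
    c=camera(n);print(n);st(c);cv2.imwrite(f'pics/{n}4.png',c['image'])
E
```

```text
contact True [ 611.35 -218.48   72.69] [ 1.01 -0.09  0.91] 10.925
mid False [ 611.3  -218.42   68.37] [ 0.13  0.3  -0.21]
end False [ 611.46 -218.49   65.46] [ 0.09  0.18 -0.17]
12.925
wrist
sq 236 65.07516649329887
mu 286 64.99385927109557
scene
sq 84 65.7778458329663
mu 69 65.77032241391555
sl 52 68.13725858254196
top
sq 60 64.32166582712802
sl 24 72.24521234521683
```

View pics/wrist4.png

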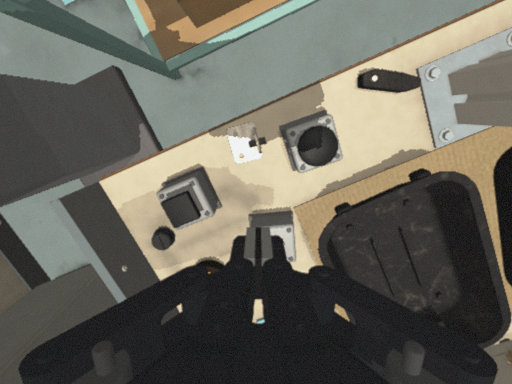

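View pics/scene4.png

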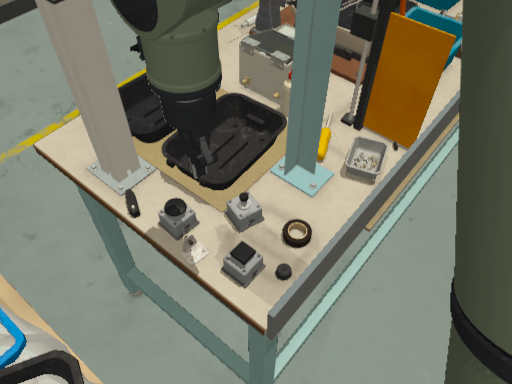

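The mushroom is also down at about 65.5 mm in both cameras, and the slim plunger is still up. Nothing has shifted. I'll press the slim plunger now.

```bash
python3 - <<'E'
from press import *
P=(522.5,-316,160);movep(P,Rp(P))
press(522.5,-316)
up(522.5,-316)
P=(400,-225,230);movep(P,Rp(P))
def st(c):
    W=cloud(c)
    for k,(x,y) in dict(sq=(446,-225),mu=(611.5,-218.5),sl=(522.5,-316)).items():
        r=np.hypot(W[...,0]-x,W[...,1]-y)
        a=(W[...,2])[(r<(10 if k!='sl' else 6))&(W[...,2]>50)&(W[...,2]<90)]
        if len(a): print(k,len(a),np.percentile(a,[50,90]))
for n in('wrist','scene','top'):
    c=camera(n);print(n);st(c);cv2.imwrite(f'pics/{n}5.png',c['image'])
print(read_state()['time'],favg())
E
```

```text
contact True [ 522.37 -315.92   72.73] [ 0.25 -0.24  0.6 ] 15.9417
mid False [ 522.44 -315.97   68.54] [-0.2   0.17  0.09]
end False [ 522.39 -315.98   65.47] [-0.4   0.11 -0.06]
17.9417
wrist
sq 232 [65.22 66.13]
mu 294 [65.07 65.97]
sl 77 [65.25 65.91]
scene
sq 86 [65.74 67.09]
mu 66 [65.01 66.68]
sl 35 [64.99 66.86]
top
sq 34 [63.72 65.48]
mu 55 [64.04 65.84]
sl 19 [63.92 66.23]
18.875 [ 0.15 -0.23 -0.04]
```

View pics/wrist5.png

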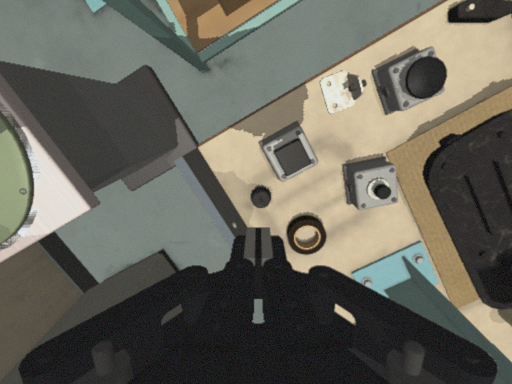

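View pics/scene5.png

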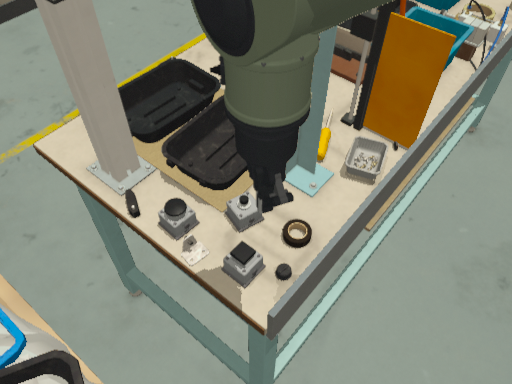

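All three caps are at about 65 mm, the boxes and bystanders haven't moved, and the gripper is clear of everything. I'm handing the job in.

```bash
python3 - <<'E'
from workcell import *
finish_job()
E
```

```text
the job is handed in; nothing more can be done
```

I pressed the three caps with the closed fingertips in the order asked: square, mushroom, then slim. I lifted clear after each one and handed the job in at about 19 s.

- **Caps:** After the last press, the wrist and scene cameras put all three tops at 65.0–65.7 mm, down from about 74 mm. That is about 8.5 mm of the 9 mm travel, past the 6 mm switch-on point, and they stayed down after release. The top camera read about 1 mm lower (63.7–64.0 mm), within its calibration error.
- **Forces:** I averaged the force after each step rather than during the motion, and it stayed within about 1 N. The 5 N guard never tripped on the final strokes.
- **Surroundings:** The pictures show the boxes and the bystanders where they were, and the gripper stayed clear of the post.

No check failed. The first two camera views placed the caps about 3 mm apart, so I averaged them and confirmed the positions with the wrist camera before pressing.

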